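# Set the UV filter and fit the interlocked guard

### The arm

A 6-joint arm with a two-finger parallel gripper is mounted at the origin on the work surface. World frame = base frame: x ahead of the robot, y to its left, z up, the work surface at z = 0. Lengths are in m, angles in rad, forces in N, time in s.
With the tool pointing down it reaches from about 0.15 to 0.775 m from the base axis. Payload 6.1 kg.
Tool frame: the origin (TCP) lies between the finger pads; the fingertips stand arm.nose_length ahead of it and the grasp point (between the pads) lies 3 mm ahead of it (arm.nose_length is the distance from the TCP to the fingertips, in m); y points along the fingers, z is the direction in which the jaws open and shut, and the axes are right-handed (so a half turn about y gives the same grasp; the last joint's range is limited). The gripper opens to 85 mm and grips with 20 to 120 N. Pads are 22 mm wide; open, the fingers measure 114 mm over their backs; the gripper's body (76 mm by 85 mm) begins 54 mm behind the grasp point. The pads swing forward as they close: fully open they stand 13 mm farther back than shut.
Start: joints at [-1.153, 0.126, -0.04, 1.405, 0, 1.571], TCP at [0.213, -0.48, 0.253] pointing down, gripper open.
Joint ranges: [-2.72, 2.72], [-0.95, 1.95], [-1.27, 1.35], [-1.78, 2.02], [-1.46, 1.47], [-3.14, 3.14]. Speed limits (rad/s): [2.39, 2.39, 3.01, 3.14, 3.14, 3.14].

### API

Orientations are given as a rotation vector (axis times angle).
In Python, from station import arm, imaging gives the robot as it stands.
- The arm moves only by the shell command python3 -m pendant 'ROWS'. ROWS is a JSON object of lists of equal length, an entry for each row: "xyz": the shift along the tool's x, y, z in cm, a list of three; "angular": the turn, a rotation vector about the tool's x, y, z in degrees, a list of three; "grip": the opening, from -1 (shut) to 1 (fully open), so that 0 is half open. A call has 1 to 20 rows; each row is the pose to reach, as a shift and turn from the pose commanded when the call began, along the tool's axes at that moment; what a row does not reach only later rows make up. A row lasts 1/12 s, in which the tool goes at most 41.7 mm and 7.16 degrees, less where a joint would pass 70% of its speed; a pose out of reach is approached as far as the arm can. A call with a gripper value outside its range is refused whole. The fingers move at their own pace and stop on an object; the grip force is fixed at half the most. Time passes only in rows, so rows that repeat a pose let the fingers close. It gives the time, the measured TCP pose, the force and the opening at its end, in the units of the state.
- arm.observe(): the state, without advancing time (a new reading comes with each control period).
- imaging.camera(name): name is "side" or "top"; returns the picture (400x640x3 uint8, red, green, blue); there is no depth.
- imaging.get_calibration(name): a dict with "vertical_fov" (degrees; the focal length in pixels is half the picture's height over the tangent of half this angle, whatever the lens; pixels are square), "cx", "cy" (the principal point, pixels), "origin" and "orientation" of the camera in the world. Camera axes: x right, y down, z forward; pixel columns grow to the right and rows downward; lengths in m; the calibration is good to about 2 mm. A picture is of the moment at which its call begins. get_calibration takes no time and is no camera call.
- arm.sign_off(): hands the job in, once; it reports no verdict.
The state is a dict: "clock": time; "q": joint angles; "qvel": joint speeds; "effort": joint torques, N m; "ee_pos": TCP position; "tcp_rot": TCP orientation; "force": force on the tool from outside, world axes, zero at the start; "ft_torque": the same for the moment, N m; "grip_width": opening from 0.0 (shut) to 1.0 (fully open).
Only numpy, scipy, OpenCV 4.12 (cv2) and the standard library are available. Lean on these libraries where they do the work, as an engineer would, in place of code of your own. Each camera call takes 0.05 s, during which the arm holds its last target. There are 200 camera calls.

### The job

Get the transilluminator ready for UV: press the red latch tab of the filter slider down and, holding it down, slide it one click on from the white dot to the violet dot, so that the tab springs up and locks there. Then set the amber guard over the slide and slider, its steel tongue straight and fully down in the yellow interlock switch, gently, so that it stands flat on the deck; let go of it. Do not shift the lantern slide on the window or disturb the other things.

Things in the scene. Friction and masses are not known exactly. Their poses are not given: they have to be found in the camera images.
- illum: UV transilluminator: white box 230 (x) x 300 (y) x 60 mm high, fixed. Origin: centre of its underside; z up, x to its rear, y to its left. Lit window with the slide at x=+21, y=0 mm. Filter slider track along y at x=-60 mm. Dots on the deck at x=-100 mm mark the detents: white y=-35, violet (UV) y=0, red y=+35 mm
- comb: aluminium latch comb on the deck just behind the slider, fixed: 17 mm high, at illuminator x=-42 to -30, y=-47 to +47 mm. Origin: on the deck at the illuminator's centre (60 mm above the illuminator's origin), same axes
- lamp (a point): top of a fixed gooseneck lamp at the illuminator's rear right corner, 243 mm above the table; the whole lamp lies within illuminator x=+10 to +110, y=-152 to -105 mm: keep clear
- seat (a point): point on the deck where the centre of the guard's lower rim comes to rest when fitted (illuminator x=-6, y=0 mm). Axes of the illuminator; the fitted guard is turned the same way, covering slide and slider
- filter (a joint): slider travel along illuminator +y, in m: 0 = white detent (start), 0.035 = violet, 0.070 = red and end stop. Latched play +-1.5 mm, friction 1.5 N. The slider is a black saddle 66 (y) x 30 mm (x); a stop 8 mm thick at each end rises 36 mm above the deck; the 50 mm gap between the stops, open to front and rear, holds the red tab
- tab (a joint): depth of the red latch tab, in m: 0 = up, 0.008 = fully down. Spring 2.8 N at the top to 5.6 N fully down. The slider is free once the tab is more than 0.0055 down. Let go between two detents, the tab rises only to 0.0055 and springs to 0 by itself when the slider reaches a detent
- tab_top (a point): centre of the top face of the red tab (44 mm along y, 26 mm along x), 26 mm above the deck when up; moves with slider and tab. The slider's stops rise 10 mm above the raised tab. Axes of the illuminator
- slot_mouth (a point): centre of the slot in the top of the yellow and black interlock switch (50 (x) x 34 (y) x 44 mm high, standing on the deck). Mouth 30 (x) x 14 mm (y), tapering within 8 mm to 24 x 7 mm; bottom 34 mm below the mouth. Axes of the illuminator
- guard_grip (a point): centre of the handle bar of the loose amber guard. Bar 92 mm long (x), 12 mm wide (y), 14 mm high, 28 mm free below it, a foot at each end (36 to 46 mm from the middle); 97 mm above the guard's lower rim. Axes of the guard: z up, y towards the tongue
- tongue_tip (a point): lower end of the guard's steel tongue, at guard x=0, y=+88 mm, 16 mm above the lower rim. It hangs from a bracket outside the guard: 20 mm wide (x), 4 mm thick (y), the last 6 mm 15 x 2.6 mm. With the guard flat on the deck the tip is 28 mm below the slot mouth
- guard: amber see-through cover, open below, 162 (x) x 114 (y) x 62 mm high plus handle on top, walls 3 mm, 0.27 to 0.5 kg; standing on the white mat at the start. Origin: centre of its lower rim
- plate: lantern slide (glass negative) 82 x 82 x 4 mm lying loose on the lit window, to be left where it is; origin: centre of its underside
- mat: white blotter 240 x 270 x 3 mm fixed on the table, under the guard at the start; origin at its centre underneath
- loupe: black magnifying loupe, 38 mm diameter, 42 mm tall, standing on the illuminator's deck (a bystander); origin: centre of its underside
- case: red slipcase 68 x 145 x 24 mm lying flat on the table in front of the guard's mat (bystander); origin: centre of its underside
- slidebox: open wooden box of upright lantern slides, 110 x 98 x 84 mm (bystander); origin: centre of its underside
- hygro: white upright thermo-hygrometer 30 x 80 x 92 mm (bystander); origin: centre of its underside
- blower: black rubber air blower, 60 mm diameter, 115 mm tall, standing nozzle up (bystander); origin: centre of its underside
- platebox: brown marbled plate box 103 x 133 x 60 mm (bystander); origin: centre of its underside

How it is judged:
By the outcome, as a careful person would: the job done as asked, in the order asked, and still so for the second after the job is handed in, with the robot touching nothing.
It also fails if it takes over 72 s, if anything falls off the work surface, if the arm or the gripper's body presses on something with over 40 N, if the wrist force passes 120 N, or if a joint passes its speed limit or range.

## Working session

There is one attempt and no reset: what is moved stays moved. The work goes in short steps, Python scripts to look and compute and a shell command to move; the robot and the scene stay as the last step left them, time stands still between calls to the robot, and variables do not carry over. Pictures are saved under pics/ and viewed, about 8 in all and at most 12, crops included, and the job is handed in when it is done.

```bash
mkdir -p pics; ls
python3 - <<'E'
from station import arm, imaging
import cv2
print(arm.observe(), arm.nose_length)
for n in ("side","top"):
    print(n, imaging.get_calibration(n))
    cv2.imwrite(f"pics/{n}0.png", imaging.camera(n)[:,:,::-1])
E
```

```text
pics
{'clock': 0.0, 'q': array([-1.15298785e+00,  1.26348465e-01, -4.06143691e-02,  1.40542248e+00,
       -1.59678904e-05,  1.57083024e+00]), 'qvel': array([ 1.15441261e-03, -1.13295520e-03,  7.30283112e-04,  6.85682205e-04,
       -1.02170751e-03,  9.70349670e-05]), 'effort': array([ 1.48712719e-03, -4.35914826e+01,  3.52923846e+01,  1.72161078e-02,
       -8.95595065e-06, -1.50933209e-05]), 'ee_pos': array([ 0.21286145, -0.47948619,  0.25254209]), 'tcp_rot': array([-0.42244733,  1.99279059, -1.98963335]), 'force': array([0.93616947, 0.89042799, 0.20164919]), 'ft_torque': array([-0.04197122,  0.03914565, -0.00077428]), 'grip_width': 0.9971446725999632} 0.022
side {'vertical_fov': 51.919625192127654, 'cx': 324.2023706668052, 'cy': 199.39442373972417, 'origin': array([-0.30032919,  0.78068968,  0.84592114]), 'orientation': array([-0.93620387,  2.25266793, -1.25364094])}
top {'vertical_fov': 49.33747015429108, 'cx': 320.5871334983668, 'cy': 200.9335767734106, 'origin': array([ 0.35737724, -0.00725125,  1.42986412]), 'orientation': array([-2.15659622,  2.15901513, -0.11254594])}
```

View pics/side0.png

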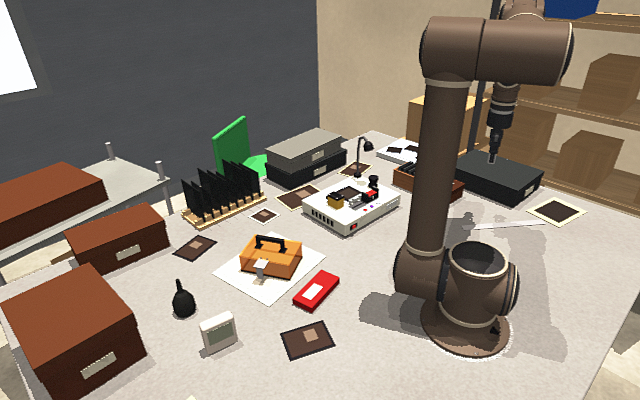

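View pics/top0.png

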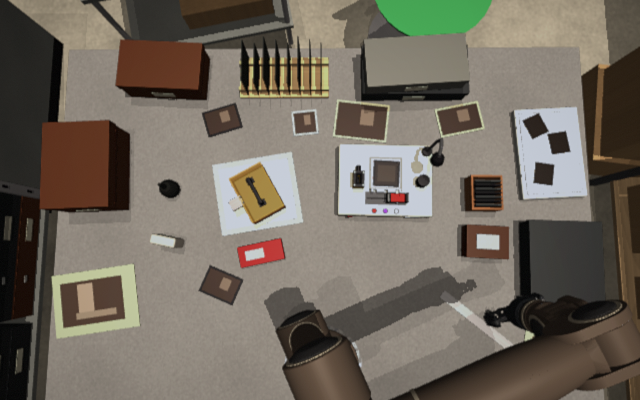

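The side view shows the illuminator at about (350,205) and the guard at about (270,258). In the top view, the illuminator is at (385,180), the red tab at (398,198), the switch at (358,176), and the guard at (257,192) with its tongue bracket at (236,204). I'll zoom in on both next.

```bash
cat > h.py <<'E'
import numpy as np, cv2
from scipy.spatial.transform import Rotation as R
from station import arm, imaging
def cal(n):
    c=imaging.get_calibration(n); f=200/np.tan(np.radians(c["vertical_fov"]/2))
    return f,c["cx"],c["cy"],np.array(c["origin"]),R.from_rotvec(c["orientation"])
def ray(n,u,v):
    f,cx,cy,o,r=cal(n); return o,r.apply([(u-cx)/f,(v-cy)/f,1.])
def onz(n,u,v,z):
    o,d=ray(n,u,v); return o+d*(z-o[2])/d[2]
def px(n,p):
    f,cx,cy,o,r=cal(n); q=r.inv().apply(np.atleast_2d(p)-o); return np.c_[f*q[:,0]/q[:,2]+cx,f*q[:,1]/q[:,2]+cy]
def tri(uv_s,uv_t):
    o1,d1=ray("side",*uv_s);o2,d2=ray("top",*uv_t)
    t=np.linalg.lstsq(np.c_[d1,-d2],o2-o1,rcond=None)[0]
    a,b=o1+d1*t[0],o2+d2*t[1]; return (a+b)/2,np.linalg.norm(a-b)
E
python3 - <<'E'
import cv2,numpy as np
t=cv2.imread("pics/top0.png");s=cv2.imread("pics/side0.png")
a=cv2.resize(t[138:222,330:440],None,fx=3.6,fy=3.6,interpolation=cv2.INTER_CUBIC)
b=cv2.resize(t[145:240,205:310],None,fx=3.6,fy=3.6,interpolation=cv2.INTER_CUBIC)
c=cv2.resize(s[128:238,295:405],None,fx=3.6*.7,fy=3.6*.7,interpolation=cv2.INTER_CUBIC)
d=cv2.resize(s[220:310,205:335],None,fx=3,fy=3,interpolation=cv2.INTER_CUBIC)
def st(x,w,h):
    o=np.zeros((h,w,3),np.uint8);o[:min(h,x.shape[0]),:x.shape[1]]=x[:h,:w];return o
im=np.vstack([np.hstack([st(a,400,320),st(b,400,320)]),np.hstack([st(c,400,280),st(d,400,280)])])
cv2.imwrite("pics/z0.png",im)
E
```

```text
(no output)
```

View pics/z0.png

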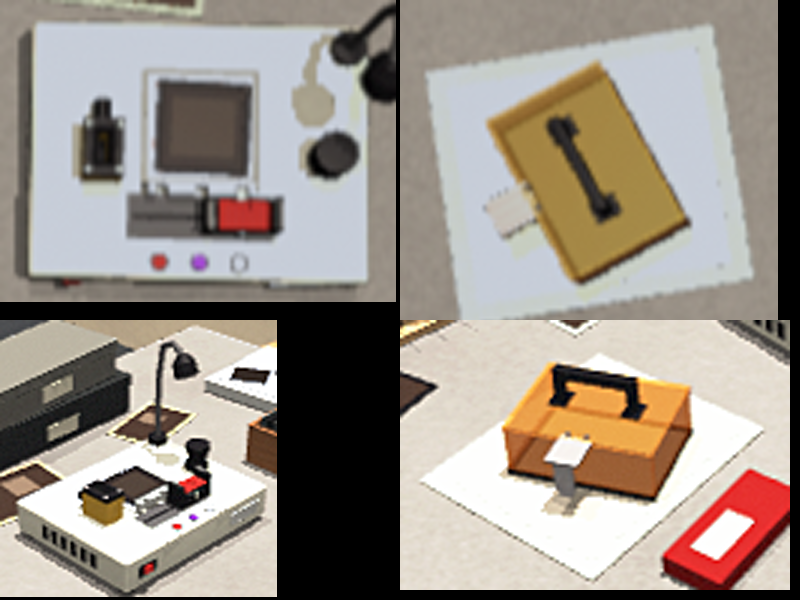

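The zoom shows the slider at white, with the red tab at zoom (243,214). The violet dot is at zoom (199,262), and the switch is on the left of the deck. The guard is turned about 25-30° and its tongue points to image lower left. Next I'll measure with masks.

```bash
cat > m.py <<'E'
from h import *
def big(m,n=1):
    c,_=cv2.findContours(m.astype(np.uint8),cv2.RETR_EXTERNAL,cv2.CHAIN_APPROX_NONE)
    return sorted(c,key=cv2.contourArea)[-n:]
def rect(name,cnt,z):
    P=np.array([onz(name,u,v,z)[:2] for u,v in cnt[:,0,:]])
    r=cv2.minAreaRect((P*1000).astype(np.float32)); return r
def box(m,x0,y0,x1,y1):
    o=np.zeros_like(m);o[y0:y1,x0:x1]=m[y0:y1,x0:x1];return o
def cen(m): 
    v,u=np.nonzero(m);return u.mean(),v.mean(),len(u)
E
python3 - <<'E'
from m import *
t=cv2.imread("pics/top0.png");hsv=cv2.cvtColor(t,cv2.COLOR_BGR2HSV);H,S,V=[hsv[:,:,i].astype(int) for i in range(3)]
w=box((V>185)&(S<60),330,138,440,222)
print("deck",rect("top",big(w)[0],.06))
red=((H<8)|(H>172))&(S>130)
m=box(red&(V>120),380,185,412,206);print("tab",cen(m),rect("top",big(m)[0],.086),onz("top",*cen(m)[:2],.086))
d=box(S>70,368,204,404,217)
for nm,mm in(("red",d&red),("viol",box(S>70,380,206,391,216)&(H>125)&(H<165))):
    print(nm,cen(mm),onz("top",*cen(mm)[:2],.06))
m=box((S<255)&(V<150),370,155,403,192);c=big(m)[0];print("plate",rect("top",c,.064))
m=box(V<110,348,160,368,195);print("switch",rect("top",big(m)[0],.104))
am=box((H>12)&(H<32)&(S>110),205,145,310,240);c=big(am)[0];print("guard",rect("top",c,.065),cv2.contourArea(c))
bl=box((V<80),235,170,275,210);print("bar",rect("top",big(bl)[0],.107),cen(bl))
m=box((V>180)&(S>15),225,190,245,215)
print(hsv[204,232:242].tolist(), hsv[215,232:238].tolist())
# side
s=cv2.imread("pics/side0.png");hs=cv2.cvtColor(s,cv2.COLOR_BGR2HSV);
print(px("top",onz("top",1,1,.06)))
E
```

```text
deck ((583.1469116210938, -197.173828125), (294.22552490234375, 223.84930419921875), 88.42975616455078)
tab (np.float64(397.2105263157895), np.float64(197.3421052631579), 114) ((523.2735595703125, -232.4998016357422), (40.29882049560547, 25.18853187561035), 88.91426086425781) [ 0.52245834 -0.23157801  0.086     ]
red (np.float64(373.875), np.float64(210.125), 8) [ 0.48515121 -0.1615857   0.06      ]
viol (np.float64(384.7142857142857), np.float64(210.5), 14) [ 0.48391282 -0.1957142   0.06      ]
plate ((602.16162109375, -200.89300537109375), (83.79402160644531, 83.98824310302734), 86.41362762451172)
switch ((585.2437133789062, -107.74024963378906), (33.842567443847656, 65.77678680419922), 89.33322143554688)
guard ((541.2896118164062, 210.01559448242188), (163.83688354492188, 114.07469940185547), 29.077198028564453) 1737.0
bar ((540.0875854492188, 206.61422729492188), (96.58049774169922, 20.30208396911621), 29.177677154541016) (np.float64(255.12413793103448), np.float64(191.50344827586207), 145)
[[18, 17, 197], [19, 18, 197], [14, 19, 197], [19, 18, 197], [18, 17, 198], [25, 14, 197], [22, 14, 198], [19, 14, 198], [19, 14, 198], [18, 19, 200]] [[109, 20, 216], [109, 20, 215], [108, 21, 216], [109, 20, 216], [53, 11, 205], [44, 16, 204]]
[[1. 1.]]
```

Run:
```python
from m import *
K=8
def up(name,img,x0,y0,x1,y1,fn,z):
    c=cv2.resize(img[y0:y1,x0:x1],None,fx=K,fy=K,interpolation=cv2.INTER_LINEAR)
    h=cv2.cvtColor(c,cv2.COLOR_BGR2HSV).astype(int);m=fn(h[:,:,0],h[:,:,1],h[:,:,2]).astype(np.uint8)
    c=big(m)[0][:,0,:];P=(c+.5)/K-.5+[x0,y0]
    W=np.array([onz(name,u,v,z)[:2] for u,v in P])*1000
    r=cv2.minAreaRect(W.astype(np.float32)); M=cv2.moments(big(m)[0]); u=(M['m10']/M['m00']+.5)/K-.5+x0; v=(M['m01']/M['m00']+.5)/K-.5+y0
    return np.round(r[0],1),np.round(r[1],1),round(r[2],2),np.round([u,v],2),np.round(onz(name,u,v,z)[:2]*1000,1)
t=cv2.imread("pics/top0.png");s=cv2.imread("pics/side0.png")
red=lambda H,S,V:((H<8)|(H>172))&(S>120)&(V>80)
print("deck",up("top",t,330,138,428,222,lambda H,S,V:(V>175)&(S<70),.06))
print("tab",up("top",t,380,185,412,206,red,.086))
print("tab side",up("side",s,355,184,385,206,red,.086))
print("viol",up("top",t,380,205,391,217,lambda H,S,V:(H>122)&(H<168)&(S>50),.06))
print("red",up("top",t,369,205,379,217,red,.06))
print("plate",up("top",t,372,157,402,190,lambda H,S,V:V<130,.064))
print("guard",up("top",t,205,145,310,240,lambda H,S,V:(H>12)&(H<32)&(S>95),.065))
print("bar",up("top",t,240,172,272,208,lambda H,S,V:V<75,.107))
print("bar side",up("side",s,245,230,295,265,lambda H,S,V:V<75,.107))
r=R.from_rotvec(arm.observe()["tcp_rot"]);print(np.round(r.as_matrix(),3))
a=np.radians(29.15);c=np.array([.542,.210,0]);gx=np.array([np.cos(a),np.sin(a),0]);gy=np.array([-gx[1],gx[0],0])
for n in("top","side"):
  print(n,np.round(px(n,[c+gx*s*.081+gy*q*.057+[0,0,.065] for s in(1,-1) for q in(1,-1)]+[c+gx*s*.046+[0,0,.107] for s in(1,-1)]+[c+gy*.088+[0,0,.019]]),1).tolist())
# tab slider model, illum yaw -1.8
```

```text
Traceback (most recent call last):
  File "h.py", line 10, in onz
    o,d=ray(n,u,v); return o+d*(z-o[2])/d[2]
        ~~~^^^^^^^
  File "h.py", line 8, in ray
    f,cx,cy,o,r=cal(n); return o,r.apply([(u-cx)/f,(v-cy)/f,1.])
                ~~~^^^
  File "h.py", line 5, in cal
    c=imaging.get_calibration(n); f=200/np.tan(np.radians(c["vertical_fov"]/2))
ValueError: time passes only in moves, steps and waits
```

```bash
sed -i 's/^def cal/import functools\n@functools.cache\ndef cal/' h.py
cat >> m.py <<'E'
K=8
def up(name,img,x0,y0,x1,y1,fn,z):
    c=cv2.resize(img[y0:y1,x0:x1],None,fx=K,fy=K,interpolation=cv2.INTER_LINEAR)
    h=cv2.cvtColor(c,cv2.COLOR_BGR2HSV).astype(int);m=fn(h[:,:,0],h[:,:,1],h[:,:,2]).astype(np.uint8)
    c=big(m)[0];M=cv2.moments(c);g=lambda p:(p+.5)/K-.5
    W=np.array([onz(name,g(u)+x0,g(v)+y0,z)[:2] for u,v in c[:,0,:]])*1000
    r=cv2.minAreaRect(W.astype(np.float32)); u=g(M['m10']/M['m00'])+x0; v=g(M['m01']/M['m00'])+y0
    return np.round(r[0],1),np.round(r[1],1),round(r[2],2),np.round([u,v],2),np.round(onz(name,u,v,z)[:2]*1000,1)
red=lambda H,S,V:((H<8)|(H>172))&(S>120)&(V>80)
E
python3 - <<'E'
from m import *
t=cv2.imread("pics/top0.png");s=cv2.imread("pics/side0.png")
print("deck",up("top",t,330,138,428,222,lambda H,S,V:(V>175)&(S<70),.06))
print("tab",up("top",t,380,185,412,206,red,.086))
print("tab side",up("side",s,355,184,385,206,red,.086))
print("viol",up("top",t,380,205,391,217,lambda H,S,V:(H>122)&(H<168)&(S>50),.06))
print("red",up("top",t,369,205,379,217,red,.06))
print("plate",up("top",t,372,157,402,190,lambda H,S,V:V<130,.064))
print("guard",up("top",t,205,145,310,240,lambda H,S,V:(H>12)&(H<32)&(S>95),.065))
print("bar",up("top",t,240,172,272,208,lambda H,S,V:V<75,.107))
print("bar side",up("side",s,245,230,295,265,lambda H,S,V:V<75,.107))
r=R.from_rotvec(arm.observe()["tcp_rot"]);print(np.round(r.as_matrix(),3))
a=np.radians(29.15);c=np.array([.542,.210,0]);gx=np.array([np.cos(a),np.sin(a),0]);gy=np.array([-gx[1],gx[0],0])
for n in("top","side"):
  print(n,np.round(px(n,[c+gx*s*.081+gy*q*.057+[0,0,.065] for s in(1,-1) for q in(1,-1)]+[c+gx*s*.046+[0,0,.107] for s in(1,-1)]+[c+gy*.088+[0,0,.019]]),1).tolist())
E
```

```text
deck (array([ 583.5, -191.2]), array([283.5, 229.2]), 88.37, array([380.63, 180.32]), array([ 580.3, -184.4]))
tab (array([ 522.5, -231.8]), array([45.8, 27.6]), 88.3, array([397.29, 197.4 ]), array([ 522.3, -231.8]))
tab side (array([ 516.2, -229.1]), array([48.3, 32. ]), 85.59, array([370.91, 192.58]), array([ 515.4, -231. ]))
viol (array([ 484.1, -196.2]), array([14.6, 14.3]), 89.91, array([384.89, 210.45]), array([ 484.1, -196.3]))
red (array([ 484.7, -161.2]), array([10.1,  9.9]), 75.77, array([373.8 , 210.26]), array([ 484.7, -161.4]))
plate (array([ 602.8, -201. ]), array([84.1, 83.5]), 86.26, array([385.97, 173.06]), array([ 602.9, -201.2]))
guard (array([540.8, 210.1]), array([166.4, 115.7]), 28.98, array([256.6 , 192.65]), array([540.8, 209.1]))
bar (array([540.1, 206.4]), array([98.5, 20.8]), 29.42, array([255.06, 191.42]), array([539. , 207.3]))
bar side (array([515.9, 229.9]), array([112.4,  61.2]), 28.91, array([269.74, 241.92]), array([521.5, 225.8]))
[[-0.914 -0.001  0.406]
 [-0.406  0.001 -0.914]
 [ 0.    -1.    -0.001]]
top [[228.5, 178.9], [260.1, 161.7], [252.5, 223.4], [284.4, 205.7], [247.1, 177.5], [261.3, 203.4], [234.8, 207.2]]
side [[238.6, 254.7], [254.7, 233.2], [289.0, 264.0], [301.9, 241.1], [255.8, 234.4], [283.9, 239.2], [260.6, 277.9]]
```

Illuminator centre is at about (583.5,-198.6) mm with yaw about -1.65°, and the tab is at (522.4,-231.8). The guard is at about (542,210) with yaw about 29.2°. I'll go above the tab with the jaws shut and aligned.

```bash
python3 -m pendant '{"xyz":[[-38.35,0,-10.07],[-38.35,0,-10.07],[-38.35,0,-10.07],[-38.35,0,-10.07],[-38.35,0,-10.07],[-38.35,0,-10.07],[-38.35,0,-10.07],[-38.35,0,-10.07],[-38.35,0,-10.07],[-38.35,0,-10.07],[-38.35,0,-10.07],[-38.35,0,-10.07],[-38.35,11.2,-10.07],[-38.35,11.2,-10.07],[-38.35,11.2,-10.07],[-38.35,11.2,-10.07],[-38.35,11.2,-10.07],[-38.35,11.2,-10.07]],"angular":[[0,25.6,0],[0,25.6,0],[0,25.6,0],[0,25.6,0],[0,25.6,0],[0,25.6,0],[0,25.6,0],[0,25.6,0],[0,25.6,0],[0,25.6,0],[0,25.6,0],[0,25.6,0],[0,25.6,0],[0,25.6,0],[0,25.6,0],[0,25.6,0],[0,25.6,0],[0,25.6,0]],"grip":[-1,-1,-1,-1,-1,-1,-1,-1,-1,-1,-1,-1,-1,-1,-1,-1,-1,-1]}'
python3 - <<'E'
from m import *
o=arm.observe();print(o["ee_pos"],o["force"],R.from_rotvec(o["tcp_rot"]).as_matrix().round(4))
a=imaging.camera("top");b=imaging.camera("side")
A=cv2.resize(a[150:225,340:440,::-1],None,fx=4,fy=4,interpolation=cv2.INTER_CUBIC)
B=cv2.resize(b[140:215,325:425,::-1],None,fx=4,fy=4,interpolation=cv2.INTER_CUBIC)
cv2.imwrite("pics/p1.png",np.hstack([A,B]))
E
```

```text
clock: 1.6
ee_pos: [0.5229, -0.2332, 0.1434]
tcp_rot: [-0.035, -2.206, 2.208]
force: [0.5, 0.6, 0.3]
grip_width: -0.003
[ 0.52294084 -0.23318756  0.14337654] [0.53587114 0.57330502 0.29695333] [[-9.995e-01  1.900e-03 -3.010e-02]
 [ 3.010e-02 -1.000e-03 -9.995e-01]
 [-1.900e-03 -1.000e+00  9.000e-04]]
```

View pics/p1.png

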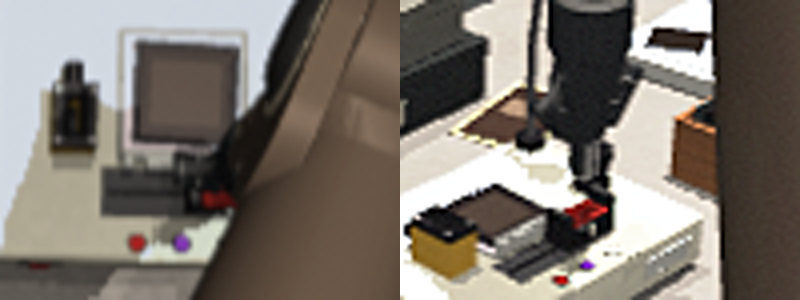

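The closed fingers stand over the red tab, in the side view at about (590,190) in the crop. I'll go down to 4 mm above the tab, inside the stops.

```bash
python3 -m pendant '{"xyz":[[0,1.5,0],[0,2.85,0],[0,2.85,0],[0,2.85,0],[0,2.85,-0.4],[0,2.85,-0.8],[0,2.85,-0.8],[0,2.85,-0.8],[0,2.85,-0.8]],"angular":[[0,0,0],[0,0,0],[0,0,0],[0,0,0],[0,0,0],[0,0,0],[0,0,0],[0,0,0],[0,0,0]],"grip":[-1,-1,-1,-1,-1,-1,-1,-1,-1]}'
```

```text
clock: 2.45
ee_pos: [0.5231, -0.2241, 0.1133]
tcp_rot: [-0.032, -2.207, 2.208]
force: [-0.3, 0.2, -0.6]
grip_width: 0.002
```

```bash
python3 -m pendant '{"xyz":[[0,0,-0.15],[0,0,-0.3],[0,0,-0.3],[0,0,-0.3]],"angular":[[0,0,0],[0,0,0],[0,0,0],[0,0,0]],"grip":[-1,-1,-1,-1]}'; python3 -m pendant '{"xyz":[[0,0,-0.15],[0,0,-0.3],[0,0,-0.3],[0,0,-0.3]],"angular":[[0,0,0],[0,0,0],[0,0,0],[0,0,0]],"grip":[-1,-1,-1,-1]}'
```

```text
clock: 2.78
ee_pos: [0.523, -0.2211, 0.1127]
tcp_rot: [-0.032, -2.207, 2.207]
force: [-0.0, 0.6, 0.6]
grip_width: 0.001
clock: 3.12
ee_pos: [0.5231, -0.2181, 0.1128]
tcp_rot: [-0.032, -2.207, 2.207]
force: [-1.0, -0.5, -0.3]
grip_width: 0.0
```

```bash
for i in 1; do python3 -m pendant '{"xyz":[[0,0,-0.1],[0,0,-0.2],[0,0,-0.2],[0,0,-0.2]],"angular":[[0,0,0],[0,0,0],[0,0,0],[0,0,0]],"grip":[-1,-1,-1,-1]}'; python3 -m pendant '{"xyz":[[0,0,-0.1],[0,0,-0.2],[0,0,-0.2],[0,0,-0.2]],"angular":[[0,0,0],[0,0,0],[0,0,0],[0,0,0]],"grip":[-1,-1,-1,-1]}'; done
```

```text
clock: 3.45
ee_pos: [0.5231, -0.2161, 0.1128]
tcp_rot: [-0.032, -2.207, 2.207]
force: [-0.2, -0.4, -0.8]
grip_width: 0.003
clock: 3.78
ee_pos: [0.5232, -0.2142, 0.1128]
tcp_rot: [-0.032, -2.207, 2.207]
force: [0.1, -0.2, -0.1]
grip_width: -0.003
```

```bash
python3 -m pendant '{"xyz":[[0,0,-0.1],[0,0,-0.2],[0,0,-0.2],[0,0,-0.2]],"angular":[[0,0,0],[0,0,0],[0,0,0],[0,0,0]],"grip":[-1,-1,-1,-1]}';python3 -m pendant '{"xyz":[[0,0,-0.1],[0,0,-0.2],[0,0,-0.2],[0,0,-0.2]],"angular":[[0,0,0],[0,0,0],[0,0,0],[0,0,0]],"grip":[-1,-1,-1,-1]}'
python3 - <<'E'
from m import *
b=imaging.camera("side");a=imaging.camera("top")
B=cv2.resize(b[165:215,345:405,::-1],None,fx=8,fy=8,interpolation=cv2.INTER_CUBIC)
cv2.imwrite("pics/p2.png",B)
E
```

```text
clock: 4.12
ee_pos: [0.5232, -0.2128, 0.1128]
tcp_rot: [-0.032, -2.205, 2.208]
force: [1.0, -4.7, -0.2]
grip_width: -0.001
clock: 4.45
ee_pos: [0.5233, -0.2124, 0.1128]
tcp_rot: [-0.033, -2.201, 2.211]
force: [-0.4, -11.4, -3.5]
grip_width: 0.002
```

View pics/p2.png

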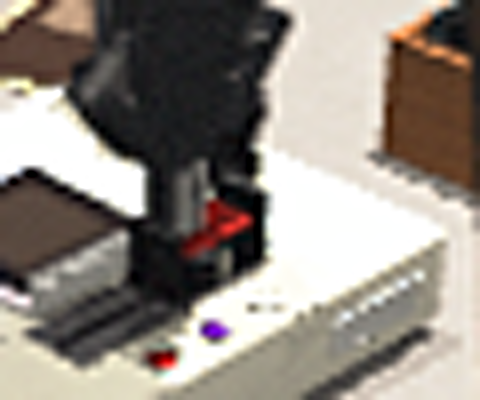

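The finger is against the left stop, with contact at y about -0.2125. I'll back off and press down.

```bash
python3 -m pendant '{"xyz":[[0,0,0.5],[0,0,0.5],[0,0.4,0.5],[0,0.8,0.5],[0,1.1,0.5],[0,1.1,0.5],[0,1.1,0.5]],"angular":[[0,0,0],[0,0,0],[0,0,0],[0,0,0],[0,0,0],[0,0,0],[0,0,0]],"grip":[-1,-1,-1,-1,-1,-1,-1]}'; python3 -m pendant '{"xyz":[[0,0.15,0],[0,0.3,0],[0,0.3,0],[0,0.3,0]],"angular":[[0,0,0],[0,0,0],[0,0,0],[0,0,0]],"grip":[-1,-1,-1,-1]}'
```

```text
clock: 5.13
ee_pos: [0.5241, -0.2161, 0.1102]
tcp_rot: [-0.04, -2.206, 2.215]
force: [-18.3, 0.7, 50.1]
grip_width: 0.002
clock: 5.47
ee_pos: [0.5243, -0.2161, 0.1098]
tcp_rot: [-0.043, -2.206, 2.217]
force: [-23.3, 4.4, 66.5]
grip_width: 0.003
```

Too stiff: the wider upper finger part has probably landed on the stop. I'll raise and recentre.

```bash
python3 -m pendant '{"xyz":[[0,-0.7,0],[0,-1.4,0],[0,-1.4,0],[0,-1.4,0.5],[0,-1.4,1.1],[0,-1.4,1.1],[0,-1.0,1.1],[0,-0.7,1.1],[0,-0.7,1.1],[0,-0.7,1.1]],"angular":[[0,0,0],[0,0,0],[0,0,0],[0,0,0],[0,0,0],[0,0,0],[0,0,0],[0,0,0],[0,0,0],[0,0,0]],"grip":[-1,-1,-1,-1,-1,-1,-1,-1,-1,-1]}'
```

```text
clock: 6.3
ee_pos: [0.5229, -0.2264, 0.1056]
tcp_rot: [-0.032, -2.206, 2.207]
force: [-0.6, -2.2, 3.5]
grip_width: 0.003
```

Run:
```python
from m import *
o=arm.observe();print(o["force"],o["ee_pos"])
b=imaging.camera("side")[:,:,::-1];a=imaging.camera("top")[:,:,::-1]
B=cv2.resize(b[160:215,340:410],None,fx=7,fy=7,interpolation=cv2.INTER_CUBIC)
A=cv2.resize(a[180:220,365:410],None,fx=7,fy=7,interpolation=cv2.INTER_CUBIC)
im=np.zeros((385,805,3),np.uint8);im[:,:490]=B;im[:280,490:]=A
cv2.imwrite("pics/p3.png",im[:,:800])
```

```text
[-0.64550151 -2.19571866  3.5253747 ] [ 0.52286706 -0.22642563  0.10564354]
```

View pics/p3.png

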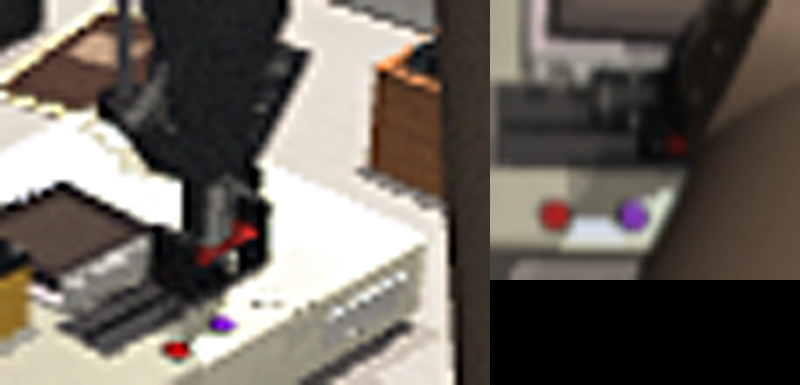

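The tool is now on the tab: 3.5 N at about 2 mm depth, which matches the spring. I'll press on.

```bash
python3 -m pendant '{"xyz":[[0,0.2,0],[0,0.4,0],[0,0.55,0],[0,0.55,0],[0,0.55,0]],"angular":[[0,0,0],[0,0,0],[0,0,0],[0,0,0],[0,0,0]],"grip":[-1,-1,-1,-1,-1]}'; python3 -m pendant '{"xyz":[[0,0.1,0],[0,0.15,0],[0,0.15,0],[0,0.15,0]],"angular":[[0,0,0],[0,0,0],[0,0,0],[0,0,0]],"grip":[-1,-1,-1,-1]}'
```

```text
clock: 6.82
ee_pos: [0.5229, -0.2262, 0.1004]
tcp_rot: [-0.032, -2.207, 2.207]
force: [-1.0, -2.0, 4.4]
grip_width: -0.002
clock: 7.15
ee_pos: [0.5229, -0.2262, 0.0999]
tcp_rot: [-0.033, -2.207, 2.208]
force: [-2.9, -1.3, 10.8]
grip_width: -0.001
```

The tab is fully down at about 11 N. I'll slide 34 mm along +y while holding it.

```bash
python3 -m pendant '{"xyz":[[0,0,-0.1],[0,0,-0.3],[0,0,-0.5],[0,0,-0.7],[0,0,-0.9],[0,0,-1.1],[0,0,-1.3],[0,0,-1.5],[0,0,-1.7],[0,0,-1.9],[0,0,-2.1],[0,0,-2.3],[0,0,-2.5],[0,0,-2.7],[0,0,-2.9],[0,0,-3.1],[0,0,-3.25],[0,0,-3.4],[0,0,-3.4],[0,0,-3.4]],"angular":[[0,0,0],[0,0,0],[0,0,0],[0,0,0],[0,0,0],[0,0,0],[0,0,0],[0,0,0],[0,0,0],[0,0,0],[0,0,0],[0,0,0],[0,0,0],[0,0,0],[0,0,0],[0,0,0],[0,0,0],[0,0,0],[0,0,0],[0,0,0]],"grip":[-1,-1,-1,-1,-1,-1,-1,-1,-1,-1,-1,-1,-1,-1,-1,-1,-1,-1,-1,-1]}'
python3 - <<'E'
from m import *
b=imaging.camera("side")[:,:,::-1];cv2.imwrite("pics/s4.png",b)
# predicted side pixels: illum frame -> world
ex=np.array([.9996,-.0288,0]);ey=np.array([.0288,.9996,0]);c=np.array([.5835,-.1986,.06])
for d in(0,.035):
  print(d,px("side",[c-.075*ex+(d-.035+s*.033)*ey+[0,0,.036] for s in(-1,1)]).round(1).tolist())
B=cv2.resize(b[165:215,335:405],None,fx=8,fy=8,interpolation=cv2.INTER_CUBIC)
cv2.imwrite("pics/p4.png",B)
E
```

```text
clock: 8.82
ee_pos: [0.5238, -0.1922, 0.0999]
tcp_rot: [-0.033, -2.207, 2.208]
force: [-3.0, -0.6, 11.3]
grip_width: -0.0
0 [[378.8, 187.7], [366.6, 194.2]]
0.035 [[372.4, 191.1], [359.9, 197.7]]
```

View pics/p4.png

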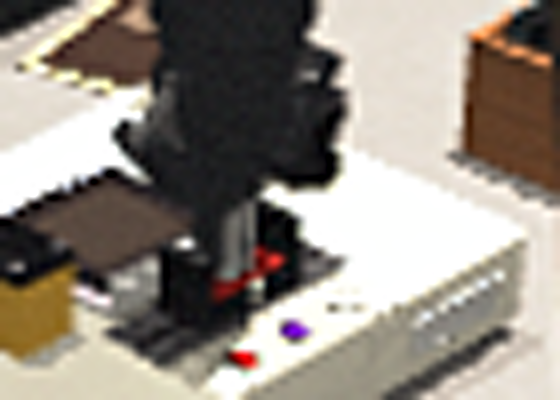

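The slider moved along with the tool, and the right stop's corner sits at zoom (298,210) against a predicted (299,209). I'll lift off.

```bash
python3 -m pendant '{"xyz":[[0,-0.3,0],[0,-0.6,0],[0,-0.9,0],[0,-1.2,0],[0,-1.2,0],[0,-4,0],[0,-8,0],[0,-12,0],[0,-15,0],[0,-15,0],[10,-15,0],[15,-15,0],[15,-15,0],[15,-15,0],[15,-15,0],[15,-15,0]],"angular":[[0,0,0],[0,0,0],[0,0,0],[0,0,0],[0,0,0],[0,0,0],[0,0,0],[0,0,0],[0,0,0],[0,0,0],[0,0,0],[0,0,0],[0,0,0],[0,0,0],[0,0,0],[0,0,0]],"grip":[-1,-1,-1,-1,-1,-1,-1,-1,-1,-1,-1,-1,-1,-1,-1,-1]}'
python3 - <<'E'
from m import *
b=imaging.camera("side")[:,:,::-1];a=imaging.camera("top")[:,:,::-1];cv2.imwrite("pics/s5.png",b);cv2.imwrite("pics/t5.png",a)
for z in(.086,.0805):
  print("tab",z,up("top",a,370,185,412,206,red,z))
  print("tab side",up("side",b,350,184,385,206,red,z))
B=cv2.resize(b[165:215,335:405],None,fx=5.5,fy=5.5,interpolation=cv2.INTER_CUBIC)
A=cv2.resize(a[155:220,345:435],None,fx=4,fy=4,interpolation=cv2.INTER_CUBIC)
im=np.zeros((280,750,3),np.uint8);im[:275,:385]=B;im[:260,388:748]=A
cv2.imwrite("pics/p5.png",im)
E
```

```text
clock: 10.2
ee_pos: [0.373, -0.1876, 0.2487]
tcp_rot: [-0.034, -2.207, 2.206]
force: [0.5, -1.1, 0.4]
grip_width: 0.002
tab 0.086 (array([ 523. , -197.3]), array([45.6, 28.2]), 89.89, array([386.16, 197.22]), array([ 522.9, -197.3]))
tab side (array([ 516.9, -194.9]), array([29.1, 50.9]), 2.02, array([364.69, 195.98]), array([ 515.9, -197.1]))
tab 0.0805 (array([ 523.7, -198.1]), array([45.8, 28.3]), 89.89, array([386.16, 197.22]), array([ 523.6, -198.1]))
tab side (array([ 522.9, -201.9]), array([29.3, 51.3]), 2.02, array([364.69, 195.98]), array([ 521.8, -204.2]))
```

View pics/p5.png

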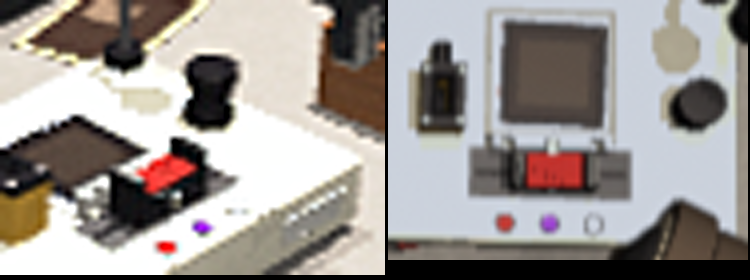

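The tab is up: the views from both cameras agree at z=0.086. It has moved 34.5 mm and now lines up with the violet dot. The slide and loupe haven't moved. Next is the guard.

```bash
python3 -m pendant '{"xyz":[[-15.58,0,-40.22],[-15.58,0,-40.22],[-15.58,0,-40.22],[-15.58,0,-40.22],[-15.58,0,-40.22],[-15.58,0,-40.22],[-15.58,0,-40.22],[-15.58,0,-40.22],[-15.58,0,-40.22],[-15.58,0,-40.22],[-15.58,0,-40.22],[-15.58,0,-40.22],[-15.58,0,-40.22],[-15.58,4,-40.22],[-15.58,8,-40.22],[-15.58,8,-40.22],[-15.58,8,-40.22],[-15.58,8,-40.22]],"angular":[[0,-30.85,0],[0,-30.85,0],[0,-30.85,0],[0,-30.85,0],[0,-30.85,0],[0,-30.85,0],[0,-30.85,0],[0,-30.85,0],[0,-30.85,0],[0,-30.85,0],[0,-30.85,0],[0,-30.85,0],[0,-30.85,0],[0,-30.85,0],[0,-30.85,0],[0,-30.85,0],[0,-30.85,0],[0,-30.85,0]],"grip":[0.2,0.2,0.2,0.2,0.2,0.2,0.2,0.2,0.2,0.2,0.2,0.2,0.2,0.2,0.2,0.2,0.2,0.2]}'
python3 - <<'E'
from m import *
o=arm.observe();M=R.from_rotvec(o["tcp_rot"]).as_matrix();print(o["ee_pos"],o["force"],M.round(4).tolist())
print("tool z angle",np.degrees(np.arctan2(M[1,2],M[0,2])))
b=imaging.camera("side")[:,:,::-1];a=imaging.camera("top")[:,:,::-1];cv2.imwrite("pics/s6.png",b);cv2.imwrite("pics/t6.png",a)
A=cv2.resize(a[145:240,205:310],None,fx=3.8,fy=3.8,interpolation=cv2.INTER_CUBIC)
B=cv2.resize(b[200:295,215:320],None,fx=3.8,fy=3.8,interpolation=cv2.INTER_CUBIC)
cv2.imwrite("pics/p6.png",np.hstack([A,B]))
E
```

```text
clock: 11.8
ee_pos: [0.5421, 0.2091, 0.1712]
tcp_rot: [-0.5, 1.936, -1.935]
force: [0.4, -0.2, 0.7]
grip_width: 0.597
[0.54210754 0.20909669 0.1711515 ] [ 0.41669542 -0.16700726  0.69404014] [[-0.8736, 0.0021, 0.4866], [-0.4866, 0.0007, -0.8736], [-0.0022, -1.0, 0.0004]]
tool z angle -60.88220792938574
```

View pics/p6.png

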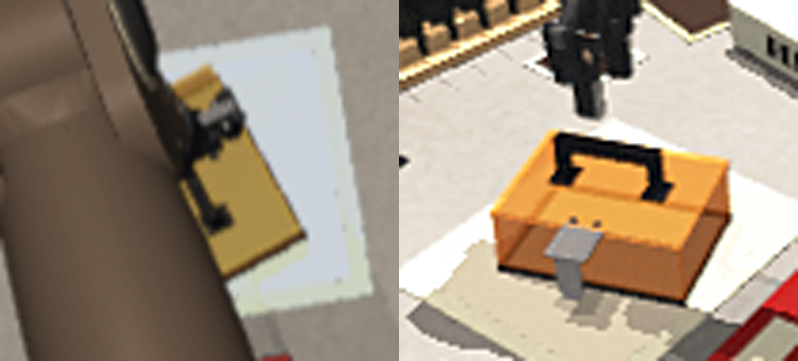

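The open jaws are above the bar, with the bar at side crop (555-663, 135-155), close to the prediction. I'll go down and close.

```bash
python3 -m pendant '{"xyz":[[0,2,0],[0,4,0],[0,5.5,0],[0,6.4,0],[0,6.4,0],[0,6.4,0],[0,6.4,0]],"angular":[[0,0,0],[0,0,0],[0,0,0],[0,0,0],[0,0,0],[0,0,0],[0,0,0]],"grip":[0.2,0.2,0.2,0.2,0.2,0.2,0.2]}'; python3 -m pendant '{"xyz":[[0,0,0],[0,0,0],[0,0,0],[0,0,0],[0,0,0],[0,0,0],[0,0,0],[0,0,0],[0,0,0],[0,0,0]],"angular":[[0,0,0],[0,0,0],[0,0,0],[0,0,0],[0,0,0],[0,0,0],[0,0,0],[0,0,0],[0,0,0],[0,0,0]],"grip":[-1,-1,-1,-1,-1,-1,-1,-1,-1,-1]}'
```

```text
clock: 12.48
ee_pos: [0.5423, 0.21, 0.1067]
tcp_rot: [-0.501, 1.935, -1.934]
force: [-0.5, 0.2, 1.0]
grip_width: 0.597
clock: 13.32
ee_pos: [0.5419, 0.2093, 0.1055]
tcp_rot: [-0.502, 1.934, -1.936]
force: [2.5, -4.3, 6.4]
grip_width: 0.126
```

Gripped at about 11 mm, which matches the bar. I'll lift straight up, then transit and turn.

```bash
python3 -m pendant '{"xyz":[[0,-0.5,0],[0,-1,0],[0,-2,0],[0,-4,0],[0,-6,0],[0,-8.5,0],[0,-11,0],[0,-13.5,0],[0,-15.5,0],[0,-16,0],[0,-16,0]],"angular":[[0,0,0],[0,0,0],[0,0,0],[0,0,0],[0,0,0],[0,0,0],[0,0,0],[0,0,0],[0,0,0],[0,0,0],[0,0,0]],"grip":[-1,-1,-1,-1,-1,-1,-1,-1,-1,-1,-1]}'; python3 -m pendant '{"xyz":[[0.8,0,1.87],[1.7,0,3.74],[2.5,0,5.6],[3.3,0,7.5],[4.2,0,9.4],[5.0,0,11.2],[5.9,0,13.1],[6.7,0,15.0],[7.5,0,16.8],[8.4,0,18.7],[9.2,0,20.6],[10.0,0,22.5],[10.9,0,24.3],[11.7,0,26.2],[12.5,0,28.1],[13.4,0,29.9],[14.2,0,31.8],[15.1,0,33.7],[16.0,0,35.6],[16.73,0,37.43]],"angular":[[0,1.5,0],[0,3,0],[0,4.5,0],[0,6,0],[0,7.5,0],[0,9,0],[0,10.5,0],[0,12,0],[0,13.5,0],[0,15,0],[0,16.5,0],[0,18,0],[0,19.5,0],[0,21,0],[0,22.5,0],[0,24,0],[0,25.5,0],[0,27.5,0],[0,29,0],[0,30.8,0]],"grip":[-1,-1,-1,-1,-1,-1,-1,-1,-1,-1,-1,-1,-1,-1,-1,-1,-1,-1,-1,-1]}';python3 -m pendant '{"xyz":[[0,0,0],[0,1.5,0],[0,3,0],[0,3.5,0],[0,3.5,0],[0,3.5,0],[0,3.5,0]],"angular":[[0,0,0],[0,0,0],[0,0,0],[0,0,0],[0,0,0],[0,0,0],[0,0,0]],"grip":[-1,-1,-1,-1,-1,-1,-1]}'
python3 - <<'E'
from m import *
o=arm.observe();M=R.from_rotvec(o["tcp_rot"]).as_matrix();print(o["ee_pos"],o["force"],o["ft_torque"],M.round(4).tolist())
b=imaging.camera("side")[:,:,::-1];a=imaging.camera("top")[:,:,::-1];cv2.imwrite("pics/s7.png",b);cv2.imwrite("pics/t7.png",a)
A=cv2.resize(a[130:225,325:425],None,fx=4,fy=4,interpolation=cv2.INTER_CUBIC)
B=cv2.resize(b[120:230,300:400],None,fx=4,fy=4,interpolation=cv2.INTER_CUBIC)
im=np.zeros((440,800,3),np.uint8);im[:380,:400]=A;im[:,400:]=B
cv2.imwrite("pics/p7.png",im)
p=o["ee_pos"]-[0,0,.1025]; gx=-M[:,0];gy=-M[:,2]
for n in("top","side"):
  print(n,"corners ++,+-,-+,--",px(n,[p+gx*s*.081+gy*q*.057+[0,0,.062] for s in(1,-1) for q in(1,-1)]).round(1).tolist(),"tongue",px(n,p+gy*.088+[0,0,.016]).round(1).tolist(),"slot",px(n,[.580,-.1104,.104]).round(1).tolist())
E
```

```text
clock: 14.23
ee_pos: [0.5418, 0.2101, 0.2665]
tcp_rot: [-0.501, 1.935, -1.934]
force: [0.0, 0.4, -5.9]
grip_width: 0.123
clock: 15.9
ee_pos: [0.577, -0.1995, 0.2624]
tcp_rot: [-0.029, -2.206, 2.203]
force: [0.2, 0.6, -4.1]
grip_width: 0.127
clock: 16.48
ee_pos: [0.5779, -0.1984, 0.2303]
tcp_rot: [-0.031, -2.208, 2.208]
force: [-0.3, -0.1, -3.7]
grip_width: 0.127
[ 0.57791715 -0.19838668  0.23026881] [-0.25039471 -0.10416316 -3.67644031] [ 0.02481282 -0.00652021 -0.01944007] [[-0.9996, 0.0004, -0.0276], [0.0276, -0.0, -0.9996], [-0.0004, -1.0, 0.0]]
top corners ++,+-,-+,-- [[371.8, 145.9], [411.1, 146.8], [371.0, 201.3], [410.9, 202.3]] tongue [[359.4, 175.8]] slot [[358.4, 178.2]]
side corners ++,+-,-+,-- [[325.4, 162.5], [347.6, 153.0], [358.2, 177.7], [380.6, 166.8]] tongue [[334.9, 184.4]] slot [[335.0, 194.2]]
```

View pics/p7.png

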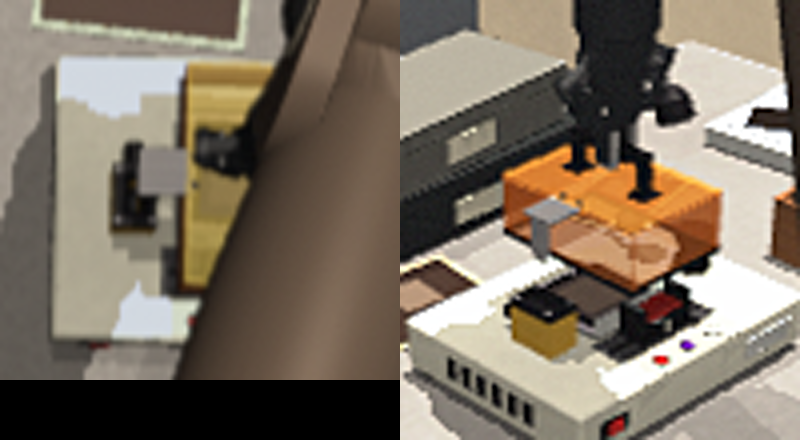

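The guard hangs level. Its rear-left top corner at top crop (187,65) matches the prediction to 0.3 px, and the side corners match to about 1 px. The switch's slot is close to its prediction too, so I'll measure it better from the unoccluded t5/s5 pictures.

Run:
```python
from m import *
for f in("t0","t5"):
  t=cv2.imread("pics/top0.png" if f=="t0" else "pics/t5.png")
  print(f,"dark",up("top",t,345,170,372,196,lambda H,S,V:V<110,.104))
  print(f,"slot",up("top",t,352,171,364,187,lambda H,S,V:(H>8)&(H<32)&(S>90),.104))
t=cv2.imread("pics/t5.png")
g=cv2.cvtColor(t,cv2.COLOR_BGR2HSV)
print("V");print(g[160:195,349:368,2]);
```

```text
t0 dark (array([ 578.7, -108.5]), array([35.7, 56.8]), 88.28, array([357.7 , 179.03]), array([ 577.3, -108.3]))
t0 slot (array([ 580.7, -112.9]), array([25.6, 10.5]), 17.67, array([358.74, 177.11]), array([ 583.3, -111.5]))
t5 dark (array([ 578.8, -108.5]), array([35.7, 56.5]), 89.02, array([357.71, 179.02]), array([ 577.3, -108.3]))
t5 slot (array([ 580.7, -112.7]), array([25.4, 10.8]), 17.62, array([358.76, 177.11]), array([ 583.3, -111.6]))
V
[[219 219 220 219 220 219 220 220 219 220 220 220 220 219 219 220 220 220
  220]
 [220 220 220 220 220 220 219 220 220 219 219 219 220 219 219 219 219 220
  221]
 [219 219 219 219 219 219 220 219 220 220 220 220 220 220 220 220 220 219
  220]
 [219 220 220 220 219 220 220 221 221 221 221 221 220 220 219 219 220 220
  220]
 [220 220 220 219 220 220 222 219 200 199 198 216 222 220 219 220 219 220
  220]
 [220 219 220 220 220 222 218 167 130 131 127 157 216 221 220 220 220 220
  220]
 [220 220 219 219 221 222 177  83  42  63  41  80 211 222 220 220 220 220
  221]
 [220 220 219 220 222 220 134  48  23  56  27  69 212 222 220 220 220 220
  221]
 [
[... 1485 characters left out ...]
  57  56  52  52  51  51  66  99 173 216 221
  221]
 [221 198 189 114  69  67  67  67  67  63  63  63  61  59  96 191 220 220
  221]
 [221 221 219 155 138 138 139 138 139 138 139 138 136 122 167 215 222 221
  221]
 [220 221 222 203 193 194 194 194 194 194 194 195 193 184 205 221 221 221
  223]
 [220 220 221 220 210 210 210 210 211 211 210 210 210 209 212 221 221 220
  222]
 [220 220 220 220 210 210 210 210 209 210 210 210 210 209 219 221 193 179
  180]
 [220 220 220 220 212 211 211 212 212 211 211 211 212 212 220 219 158 124
  121]
 [219 220 220 220 220 220 220 220 220 220 220 220 220 220 221 220 147 110
  107]
 [220 220 219 220 220 220 220 220 220 220 220 220 220 220 221 220 147 109
  106]]
```

The slot's dark rectangle centres at px (358.4,178.2), exactly as predicted. I'll lower in stages with force checks.

```bash
python3 -m pendant '{"xyz":[[0,0.8,0],[0,1.6,0],[0,2.4,0],[0,3.2,0],[0,3.8,0],[0,3.8,0],[0,3.8,0]],"angular":[[0,0,0],[0,0,0],[0,0,0],[0,0,0],[0,0,0],[0,0,0],[0,0,0]],"grip":[-1,-1,-1,-1,-1,-1,-1]}';python3 -m pendant '{"xyz":[[0,0.25,0],[0,0.5,0],[0,0.75,0],[0,1,0],[0,1,0],[0,1,0]],"angular":[[0,0,0],[0,0,0],[0,0,0],[0,0,0],[0,0,0],[0,0,0]],"grip":[-1,-1,-1,-1,-1,-1]}'
python3 - <<'E'
from m import *
o=arm.observe();print(o["ee_pos"],o["force"],o["ft_torque"])
E
```

```text
clock: 17.17
ee_pos: [0.5774, -0.1986, 0.1911]
tcp_rot: [-0.03, -2.207, 2.206]
force: [-0.3, -0.4, -3.8]
grip_width: 0.128
clock: 17.67
ee_pos: [0.5777, -0.1987, 0.1816]
tcp_rot: [-0.031, -2.207, 2.207]
force: [0.1, -0.9, -3.0]
grip_width: 0.127
[ 0.57765842 -0.19865953  0.18159342] [ 0.1263357  -0.94883033 -2.95145118] [-0.02421527  0.05513536  0.02926583]
```

```bash
python3 -m pendant '{"xyz":[[0,0.2,0],[0,0.4,0],[0,0.6,0],[0,0.8,0],[0,1,0],[0,1,0],[0,1,0]],"angular":[[0,0,0],[0,0,0],[0,0,0],[0,0,0],[0,0,0],[0,0,0],[0,0,0]],"grip":[-1,-1,-1,-1,-1,-1,-1]}'
python3 - <<'E'
from m import *
o=arm.observe();print(o["ee_pos"],o["force"],o["ft_torque"])
E
```

```text
clock: 18.25
ee_pos: [0.5776, -0.1986, 0.1715]
tcp_rot: [-0.03, -2.207, 2.207]
force: [-1.5, 0.9, -4.5]
grip_width: 0.127
[ 0.5775627  -0.19856119  0.1714514 ] [-1.4864973   0.90286375 -4.47200309] [-0.00065221  0.3066712   0.0300293 ]
```

```bash
python3 -m pendant '{"xyz":[[0,0.15,0],[0,0.3,0],[0,0.45,0],[0,0.6,0],[0,0.6,0],[0,0.6,0]],"angular":[[0,0,0],[0,0,0],[0,0,0],[0,0,0],[0,0,0],[0,0,0]],"grip":[-1,-1,-1,-1,-1,-1]}'; python3 -m pendant '{"xyz":[[0,0.1,0],[0,0.2,0],[0,0.2,0],[0,0.2,0]],"angular":[[0,0,0],[0,0,0],[0,0,0],[0,0,0]],"grip":[-1,-1,-1,-1]}'
python3 - <<'E'
from m import *
o=arm.observe();print(o["ee_pos"],o["force"],o["ft_torque"])
E
```

```text
clock: 18.75
ee_pos: [0.5777, -0.1986, 0.1655]
tcp_rot: [-0.031, -2.207, 2.207]
force: [-1.5, 0.7, -4.5]
grip_width: 0.126
clock: 19.08
ee_pos: [0.5777, -0.1987, 0.1637]
tcp_rot: [-0.031, -2.207, 2.207]
force: [-1.7, 0.7, -3.7]
grip_width: 0.127
[ 0.57771231 -0.19866061  0.16371199] [-1.73924001  0.74372152 -3.66741029] [0.13533389 0.43637885 0.15380751]
```

```bash
python3 -m pendant '{"xyz":[[0,0.05,0],[0,0.1,0],[0,0.1,0],[0,0.1,0]],"angular":[[0,0,0],[0,0,0],[0,0,0],[0,0,0]],"grip":[-1,-1,-1,-1]}'; python3 -m pendant '{"xyz":[[0,0.05,0],[0,0.1,0],[0,0.1,0],[0,0.1,0]],"angular":[[0,0,0],[0,0,0],[0,0,0],[0,0,0]],"grip":[-1,-1,-1,-1]}'
```

```text
clock: 19.42
ee_pos: [0.5778, -0.1987, 0.1628]
tcp_rot: [-0.031, -2.207, 2.207]
force: [-1.6, 0.1, -2.5]
grip_width: 0.124
clock: 19.75
ee_pos: [0.5774, -0.1987, 0.1624]
tcp_rot: [-0.031, -2.207, 2.208]
force: [-5.0, 0.5, 1.7]
grip_width: 0.128
```

```bash
python3 -m pendant '{"xyz":[[0,0.05,0],[0,0.05,0],[0,0.05,0]],"angular":[[0,0,0],[0,0,0],[0,0,0]],"grip":[-1,-1,-1]}'; python3 -m pendant '{"xyz":[[0,0,0],[0,0,0],[0,0,0],[0,0,0],[0,0,0],[0,0,0],[0,0,0],[0,0,0]],"angular":[[0,0,0],[0,0,0],[0,0,0],[0,0,0],[0,0,0],[0,0,0],[0,0,0],[0,0,0]],"grip":[-0.5,-0.2,0,0,0,0,0,0]}'
```

```text
clock: 20.0
ee_pos: [0.5774, -0.1987, 0.1624]
tcp_rot: [-0.032, -2.207, 2.208]
force: [-5.5, 0.2, 4.2]
grip_width: 0.13
clock: 20.67
ee_pos: [0.5778, -0.1987, 0.1613]
tcp_rot: [-0.031, -2.207, 2.207]
force: [0.1, -0.5, -0.5]
grip_width: 0.499
```

Released with no force left. I'll retreat straight up, then back towards the robot, clear of the lamp.

```bash
python3 -m pendant '{"xyz":[[0,-1,0],[0,-3,0],[0,-6,0],[0,-9,0],[0,-12,0],[0,-12,0],[8,-12,0],[16,-12,0],[24,-12,0],[30,-12,0],[30,-12,0],[30,-12,0],[30,-12,0],[30,-12,0],[30,-12,0]],"angular":[[0,0,0],[0,0,0],[0,0,0],[0,0,0],[0,0,0],[0,0,0],[0,0,0],[0,0,0],[0,0,0],[0,0,0],[0,0,0],[0,0,0],[0,0,0],[0,0,0],[0,0,0]],"grip":[0,0,0,0,0,0,0,0,0,0,0,0,0,0,0]}'
python3 - <<'E'
from m import *
b=imaging.camera("side")[:,:,::-1];a=imaging.camera("top")[:,:,::-1];cv2.imwrite("pics/s8.png",b);cv2.imwrite("pics/t8.png",a)
amb=lambda H,S,V:(H>8)&(H<32)&(S>95)
ex=np.array([.9996,-.0288,0]);ey=np.array([.0288,.9996,0]);p=np.array([.5775,-.1984,.122])
for n in("top","side"): print(n,"exp corners ++,+-,--,-+",px(n,[p+ex*s*.081+ey*q*.057 for s,q in((1,1),(1,-1),(-1,-1),(-1,1))]).round(1).tolist())
print("guard top",up("top",a,362,140,425,222,lambda H,S,V:(H>8)&(H<32)&(S>70),.122))
A=cv2.resize(a[130:230,325:445],None,fx=3.4,fy=3.4,interpolation=cv2.INTER_CUBIC)
B=cv2.resize(b[140:235,300:400],None,fx=3.9,fy=3.9,interpolation=cv2.INTER_CUBIC)
im=np.zeros((371,800,3),np.uint8);im[:340,:408]=A;im[:370,410:]=B[:370,:390]
cv2.imwrite("pics/p8.png",im)
E
```

```text
clock: 21.92
ee_pos: [0.2758, -0.19, 0.2824]
tcp_rot: [-0.036, -2.205, 2.209]
force: [0.2, 0.2, 1.2]
grip_width: 0.497
top exp corners ++,+-,--,-+ [[369.5, 151.3], [406.8, 152.3], [406.5, 204.9], [368.6, 203.9]]
side exp corners ++,+-,--,-+ [[325.8, 179.0], [347.6, 169.1], [379.7, 183.7], [357.8, 195.1]]
guard top (array([ 577.3, -194.9]), array([119. , 165.9]), 88.69, array([387.2 , 178.29]), array([ 576.4, -196.4]))
```

View pics/p8.png

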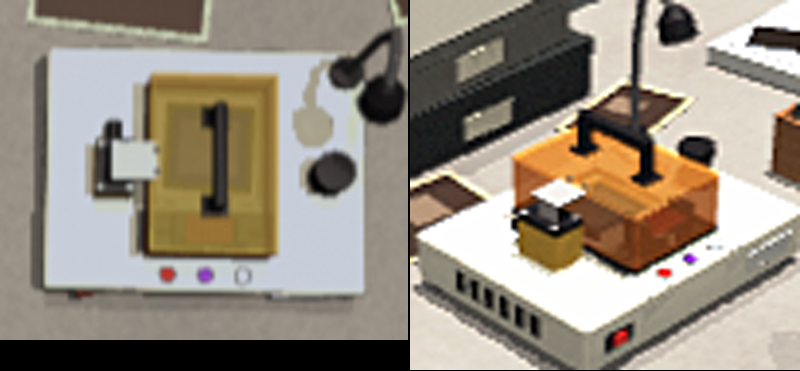

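The guard is down over the slide and slider, with the tongue bracket seated on the switch at top crop (130,160). Its yaw is 88.7° against the deck's 88.4°, and it is centred within about 2 mm. Through the guard, the slide still shows at px (386,173) and the tab at the violet position. I'm handing in.

```bash
python3 -c "
from station import arm
o=arm.observe();print(o['clock'],o['force']);print(arm.sign_off())"
```

```text
22.0167 [ 0.43005869 -0.64804911 -1.0943136 ]
the job is handed in; nothing more can be done
None
```

I pressed the filter tab fully down at about 11 N and slid it 34 mm while holding it. I then let it spring up at the violet dot. The guard was lifted by its bar, turned, and lowered with its tongue into the switch, then released. I handed the job in at 22 s with the robot touching nothing.

**Tab:** both cameras put it back at its raised height. The top view shows 34.5 mm of travel, level with the violet dot and inside the ±1.5 mm latched play. Looking through the guard afterwards, it was still there.

**Guard:**
- **Contact height:** contact came at a tool height of 0.1624 m, against 0.1625 m expected for the rim flat on the deck.
- **Seating force:** it was about 4 N vertical and 5.5 N sideways, both gone after release.
- **Alignment:** in the final picture the guard's turn is within about 0.3° of the deck. Its centre measures 2–3.5 mm off the seat point, mostly because the visible side wall shifts the outline. One front-right corner in the side view read about 3 px low by eye, and I did not measure it further.

**Slide and other things:** the slide is at the same pixel position as at the start. The loupe, lamp and other things near the illuminator look unmoved. I did not compare the rest (the case, blower and hygrometer) at the end.

**What went wrong:** on the first press, the thicker upper part of a finger probably landed on a slider stop, and the wrist force reached about 66 N. That is under the 120 N wrist limit. If it counts as the gripper's body pressing, it would be over the 40 N limit, and I cannot tell how it is scored. I backed off, recentred and pressed again without trouble.

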